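# Dock the froth-bowl tray and lock it with the index knob

## Robot

A 7-joint arm with a two-finger parallel gripper is mounted at the origin on the work surface. World frame = base frame: x ahead of the robot, y to its left, z up, the work surface at z = 0. Lengths are in m, angles in rad, forces in N, time in s.
With the tool pointing down it reaches from about 0.4 to 0.85 m from the base axis. Payload 4.5 kg.
Tool frame: the origin (TCP) lies on the centre line of the jaws, within the pads' length; the fingertips stand 8 mm ahead of it and the grasp point (between the pads) lies 11 mm behind it; z points along the fingers, x is the direction in which the jaws open and shut, and the axes are right-handed (so a half turn about z gives the same grasp; the last joint's range is limited). The gripper opens to 88 mm and grips with 3 to 60 N. Pads are 18 mm wide; open, the fingers measure 123 mm over their backs; the gripper's body (75 mm by 187 mm) begins 45 mm behind the grasp point.
Start: joints at [-1.176, 0.689, -0.195, 1.565, 0.157, 0.902, -0.215], TCP at [0.221, 0.585, 0.216] pointing down, gripper open.
Joint ranges: [-3.01, 3.01], [-0.46, 2.08], [-1.47, 1.51], [0.13, 2.56], [-1, 4.14], [0.04, 2.09], [-2.66, 2.66]. Speed limits (rad/s): [2.57, 2.57, 3.14, 3.14, 3.14, 3.14, 3.14].

## Interface

Orientations are given as a unit quaternion [x, y, z, w].
In Python, from plant import r gives the robot as it stands.
- The arm moves only by the shell command python3 -m pendant 'ROWS' [FORCE]. ROWS is JSON, a list of rows, each a list of 3 entries, a list of its own where there are three numbers: the turn, a rotation vector about the tool's x, y, z in rad, then the shift along the tool's x, y, z in m, then the opening, from 0 (shut) to 1 (fully open). In form: [[[wx, wy, wz], [tx, ty, tz], claw], ...]. A call has 1 to 10 rows; each row is the pose to reach, as a shift and turn from the pose commanded when the call began, along the tool's axes at that moment; what a row does not reach only later rows make up. A row lasts 1/10 s, in which the tool goes at most 50 mm and 8.59 degrees, less where a joint would pass 70% of its speed; a pose out of reach is approached as far as the arm can. A call with a gripper value outside its range is refused whole. The fingers move at their own pace and stop on an object; FORCE is the grip in N (left out, the last holds). Time passes only in rows, so rows that repeat a pose let the fingers close. It gives the time, the measured TCP pose, the force and the opening at its end, in the units of the state.
- r.get_state(): the state, without advancing time (a new reading comes with each control period).
- r.snapshot(name): name is "side" or "top"; returns a dict with "image" (480x640x3 uint8, red, green, blue), "mtx" (3x3 intrinsics, pixels), "R" (3x3) and "t" (3): a world point X has camera coordinates R X + t. Camera axes: x right, y down, z forward; pixel columns grow to the right and rows downward; lengths in m; the calibration is good to about 2 mm. A picture is of the moment at which its call begins. There is no depth.
- r.finish_job(): hands the job in, once; it reports no verdict.
The state is a dict: "clock": time; "q": joint angles; "qd": joint speeds; "joint_torque": joint torques, N m; "tool_pos": TCP position; "eef_rot": TCP orientation; "contact_force": force on the tool from outside, world axes, zero at the start; "moment": the same for the moment, N m; "opening": opening from 0.0 (shut) to 1.0 (fully open).
Only numpy, scipy, OpenCV 4.12 (cv2) and the standard library are available. Lean on these libraries where they do the work, as an engineer would, in place of code of your own. Each camera call takes 0.05 s, during which the arm holds its last target. There are 200 camera calls.

## Task

Push the tray with the white bowl gently along its rails until it is fully home under the lip of the clear cell. Then turn the black bar knob on the lock housing slowly clockwise, feeling for the dip in its turning resistance that gives away the hidden notch, and with the knob resting in that notch press it straight down until it is fully home, so that its pin locks the tray. Never force the knob or the tray, leave everything else on the bench where it stands, and let go at the end.

Things in the scene. Friction and masses are not known exactly. Their poses are not given: they have to be found in the camera images.
- dock: Fixed aluminium base plate 460 x 290 x 12 mm carrying the whole station. Origin on the table under the centre line of the rails; x along the rails, the way the tray is pushed (away from the robot, give or take the yaw), z up. Plate: x -190 to 270, y -190 to 100 mm. Grey lock housing, 70 x 70 mm, top at z = 78 mm, centred at x = -30, y = -150 mm.
- cell_lip (a point): Near edge of the sloping lip of the clear open cell, about 155 mm above the table, at x = 98, y = 0 mm in the dock frame. The cell (125 x 150 mm, top 172 mm above the table) stands beyond it at dock x = 142 to 267, y = -75 to 75 mm.
- tray (a joint): How far the steel tray with the white bowl has slid along the dock's +x, m: 0 is fully back, 0.100 is fully home against its slightly springy stop. It slides with about 3 N of friction and stays where it is left.
- tray_handle (a point): Centre of the top edge of the tray's upright black handle, a plate 12 mm thick (dock x), 70 mm wide (dock y), 44 mm tall; top edge 113 mm above the table. At home this point is at x = -75, y = 0 mm in the dock frame. The rim of the white bowl (152 mm across, top 79 mm above the table) begins 39 mm beyond it. Push its near face; more than 45 N damages it.
- knob: Black bar knob on the lock housing: skirt 48 mm across, 10 mm tall, and a bar grip 54 mm long, 14 mm thick, from 8 to 40 mm above the origin. Origin on the turning axis at the skirt's underside: 92 mm above the table while raised, 82 mm pressed home (10 mm travel). x axis along the bar, z up. More than 60 N of contact in all (both fingers' grip added up) ruins it.
- rotor (a joint): Turn of the knob, rad: grows clockwise from above, between stops at 0 and 1.9; at 0 its bar lies along the dock's x. The knob stays where it is left, with 0.05 to 0.1 N m of drag. The hidden notch lies somewhere from 0.45 to 1.35.
- knob_top (a point): Centre of the top of the knob's bar, 40 mm above its origin: 132 mm above the table while raised, 122 mm when home. Pressing down takes about 4 N of friction (no spring back), only with the bar within about 0.08 rad of the notch's centre and the tray home; elsewhere it stops hard after about 2 mm.
- lock_top (a point): On the knob's axis, top of the housing's flat collar, 80 mm above the table, fixed to the dock. Inside is the notch: over it the drag first fades to nothing and draws the knob onward, then at the centre rises sharply to about 0.3 N m as a spring ball climbs out, about 0.2 rad either side. Let go within 0.1 rad of the centre and the knob draws itself onto it.
- beaker: Bystander: glass beaker 68 mm across, 85 mm tall, standing on the dock's base plate beside the cell. Origin under its centre.
- jar: Bystander: small clear jar with white cap, 52 mm across, 60 mm tall, on the table beyond the lock housing's side. Origin under its centre.
- brush: Bystander: small brush lying on the table on the dock's other side. Origin under its middle.
- reagent: Bystander: amber bottle 80 mm across, 170 mm tall. Origin under its centre.
- wash: Bystander: white bottle 68 mm across, 180 mm tall. Origin under its centre.
- dish: Bystander: white bowl 130 mm across, 40 mm tall. Origin under its centre.
- scoop: Bystander: long-handled steel scoop lying, 160 mm long, on the table. Origin under its middle.

How it is judged:
By the outcome, as a careful person would: the job done as asked, in the order asked, and still so for the second after the job is handed in, with the robot touching nothing.
It also fails if it takes over 72 s, if anything falls off the work surface, if the arm or the gripper's body presses on something with over 40 N, if the wrist force passes 120 N, or if a joint passes its speed limit or range.

## Working session

There is one attempt and no reset: what is moved stays moved. The work goes in short steps, Python scripts to look and compute and a shell command to move; the robot and the scene stay as the last step left them, time stands still between calls to the robot, and variables do not carry over. Pictures are saved under pics/ and viewed, about 8 in all and at most 12, crops included, and the job is handed in when it is done.

```bash
ls; mkdir -p pics
python3 - <<'E'
from plant import r
import cv2
for n in("side","top"):
    s=r.snapshot(n); cv2.imwrite(f"pics/{n}0.png",s["image"][:,:,::-1]); print(n,s["mtx"].tolist(),s["R"].round(4).tolist(),s["t"].round(4).tolist())
s=r.get_state(); print({k:(v if isinstance(v,(int,float)) else [round(float(x),4) for x in v]) for k,v in s.items()})
E
```

```text
pics
side [[461.82537454786507, 0.0, 310.4871513177456], [0.0, 461.82537454786507, 244.0198622157232], [0.0, 0.0, 1.0]] [[0.8295, -0.5584, -0.0143], [-0.2809, -0.3949, -0.8747], [0.4828, 0.7296, -0.4844]] [-0.5022, 0.3134, 0.7736]
top [[534.932133566345, 0.0, 322.6520722472919], [0.0, 534.932133566345, 237.9559326801896], [0.0, 0.0, 1.0]] [[0.023, -0.9997, -0.0065], [-0.9912, -0.0219, -0.1304], [0.1303, 0.0094, -0.9914]] [0.0274, 0.6476, 1.1947]
{'clock': 0.1, 'q': [-1.1763, 0.6899, -0.1945, 1.5662, 0.1573, 0.9025, -0.2151], 'qd': [0.0005, -0.0037, -0.0001, -0.0037, 0.0006, 0.0029, 0.0], 'joint_torque': [-0.0036, -52.8491, -1.2717, -15.3837, -0.0526, 0.0019, 0.0001], 'tool_pos': [0.2204, 0.5842, 0.2156], 'eef_rot': [0.8225, 0.5688, -0.0006, 0.0005], 'contact_force': [-0.0851, 0.3617, -0.0389], 'moment': [0.055, 0.0463, 0.0205], 'opening': 0.9988582084136874}
```

View pics/top0.png

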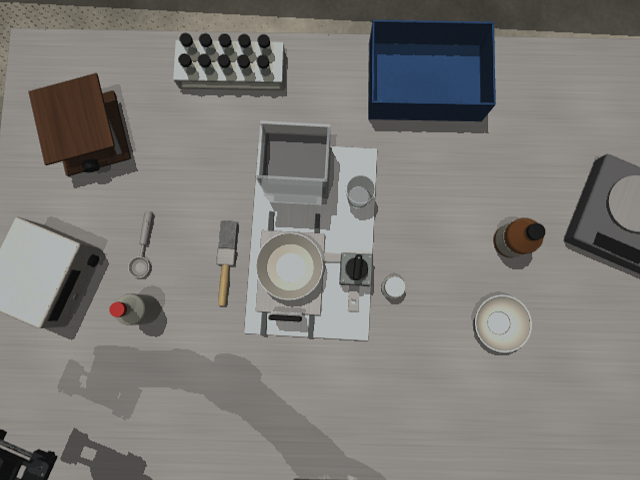

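View pics/side0.png

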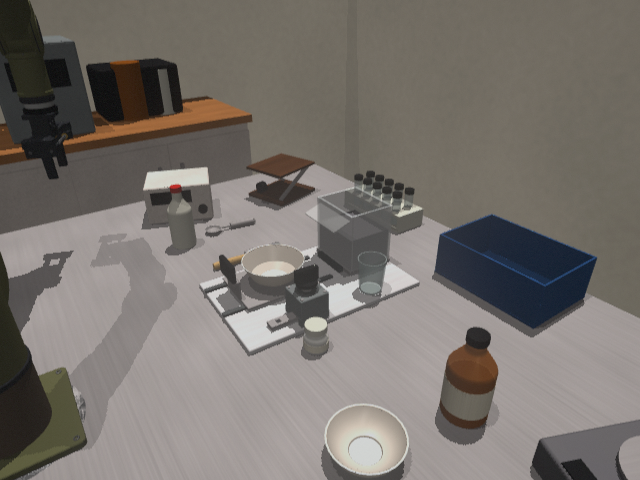

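Top view: the plate's corners are at about (247,333), (369,340) and (377,149). The handle is at (285,318), the knob at (356,267), the jar at (395,288) and the beaker at (361,192). Next I measure these.

```bash
cat > h.py <<'E'
import numpy as np, cv2
from plant import r
def ray(s,uv,z):
    R,t,K=np.array(s["R"]),np.array(s["t"]),np.array(s["mtx"])
    c=-R.T@t; d=R.T@np.linalg.solve(K,[uv[0],uv[1],1.]); return c+d*(z-c[2])/d[2]
def proj(s,X):
    p=np.array(s["R"])@np.array(X)+np.array(s["t"]); p=np.array(s["mtx"])@p; return p[:2]/p[2]
def tri(s1,u1,s2,u2):
    P=[np.array(s["mtx"])@np.c_[np.array(s["R"]),np.array(s["t"])] for s in(s1,s2)]
    X=cv2.triangulatePoints(P[0],P[1],np.float64(u1).reshape(2,1),np.float64(u2).reshape(2,1)); return X[:3,0]/X[3,0]
E
python3 - <<'E'
from h import *
s=r.snapshot("top"); im=s["image"]; g=im.max(2)
m=(g>205).astype(np.uint8); m[:130]=0;m[345:]=0;m[:,:235]=0;m[:,:][:,385:]=0
ys,xs=np.nonzero(m)
# right edge, near edge fits
def fit(p): 
    p=np.float32(p); return cv2.fitLine(p,cv2.DIST_HUBER,0,.01,.01).ravel()
R=[(np.nonzero(m[y])[0].max()+.5,y) for y in list(range(215,245))+list(range(295,333)) if m[y].any()]
L=[(np.nonzero(m[y])[0].min()-.5,y) for y in range(200,328) if m[y].any()]
N=[(x,np.nonzero(m[:,x])[0].max()+.5) for x in list(range(320,366)) if m[:,x].any()]
F=[(x,np.nonzero(m[:,x])[0].min()-.5) for x in range(338,374) if m[:,x].any()]
ls=[fit(a) for a in(R,L,N,F)]
def X(a,b):
    k=np.linalg.solve(np.c_[a[:2],-b[:2]],b[2:]-a[2:]); return a[2:]+k[0]*a[:2]
c={"NR":X(ls[0],ls[2]),"NL":X(ls[1],ls[2]),"FR":X(ls[0],ls[3])}
for k,v in c.items(): print(k,v,ray(s,v,.012))
for k,(x0,x1,y0,y1) in {"handle":(262,308,308,326),"knob":(340,374,250,285)}.items():
    d=(g[y0:y1,x0:x1]<45).astype(np.uint8); n,l,st,ce=cv2.connectedComponentsWithStats(d)
    i=1+st[1:,4].argmax(); print(k,st[i],ce[i]+[x0,y0],cv2.minAreaRect(np.argwhere(l==i)[:,::-1].astype(np.float32)))
t=cv2.resize(im[240:345,240:400][:,:],None,fx=5,fy=5,interpolation=cv2.INTER_CUBIC); cv2.imwrite("pics/topc.png",t[:,:,::-1])
s2=r.snapshot("side"); t=cv2.resize(s2["image"][230:350,190:350],None,fx=5,fy=5,interpolation=cv2.INTER_CUBIC); cv2.imwrite("pics/sidec.png",t[:,:,::-1])
E
```

```text
Traceback (most recent call last):
cv2.error: OpenCV(4.12.0) /io/opencv/modules/imgproc/src/linefit.cpp:618: error: (-215:Assertion failed) npoints2 >= 0 || npoints3 >= 0 in function 'fitLine'
```

```bash
cat > m.py <<'E'
from h import *
s=r.snapshot("top"); im=s["image"]; g=im.max(2).astype(int)
print(g[320,235:262],g[320,360:380],g[325:345,340])
T=(np.median(g[322:333,325:345])+np.median(g[350:360,320:360]))/2; print(T)
m=(g>T).astype(np.uint8); m[:130]=0;m[345:]=0;m[:,:235]=0;m[:,385:]=0
def fit(p): return cv2.fitLine(np.float32(p),cv2.DIST_HUBER,0,.01,.01).ravel()
R=[(np.nonzero(m[y])[0].max()+.5,y) for y in list(range(215,245))+list(range(300,333)) if m[y].any()]
L=[(np.nonzero(m[y])[0].min()-.5,y) for y in range(200,328) if m[y].any()]
N=[(x,np.nonzero(m[:,x])[0].max()+.5) for x in list(range(320,366)) if m[:,x].any()]
F=[(x,np.nonzero(m[:,x])[0].min()-.5) for x in range(338,374) if m[:,x].any()]
ls=[fit(a) for a in(R,L,N,F)]
def X(a,b):
    k=np.linalg.solve(np.c_[a[:2],-b[:2]],b[2:]-a[2:]); return a[2:]+k[0]*a[:2]
for k,v in {"NR":X(ls[0],ls[2]),"NL":X(ls[1],ls[2]),"FR":X(ls[0],ls[3])}.items(): print(k,v,ray(s,v,.012))
for k,(x0,x1,y0,y1,z) in {"handle":(262,308,308,326,.113),"knob":(340,374,250,285,.132)}.items():
    d=(g[y0:y1,x0:x1]<40).astype(np.uint8); n,l,st,ce=cv2.connectedComponentsWithStats(d)
    i=1+st[1:,4].argmax(); print(k,st[i],ce[i]+[x0,y0],ray(s,ce[i]+[x0,y0],z))
t=cv2.resize(im[240:345,240:400],None,fx=5,fy=5,interpolation=cv2.INTER_CUBIC); cv2.imwrite("pics/topc.png",t[:,:,::-1])
s2=r.snapshot("side"); t=cv2.resize(s2["image"][230:350,190:350],None,fx=5,fy=5,interpolation=cv2.INTER_CUBIC); cv2.imwrite("pics/sidec.png",t[:,:,::-1])
E
python3 m.py
```

```text
[144 145 144 145 144 144 144 144 143 142 178 182 182 182 182 181 181 181
 182 182 181 182 181 182 183 188 121] [182 181 181 182 182 182 181 183 186 123 142 146 145 145 145 145 145 145
 144 145] [182 181 182 182 182 181 181 181 181 181 181 182 185 155  99 123 150 150
 148 148]
164.5
NR [367.66306 339.76202] [ 0.41584022 -0.06721177  0.012     ]
NL [243.91447 331.43243] [0.42814889 0.2197866  0.012     ]
FR [376.664   148.86996] [ 0.87122897 -0.08352651  0.012     ]
handle [  7   7  33   6 147] [284.89795918 317.70748299] [0.46373041 0.11806258 0.113     ]
knob [  6   5  22  25 302] [358.01324503 267.91059603] [ 0.57243024 -0.0355853   0.132     ]
```

View pics/topc.png

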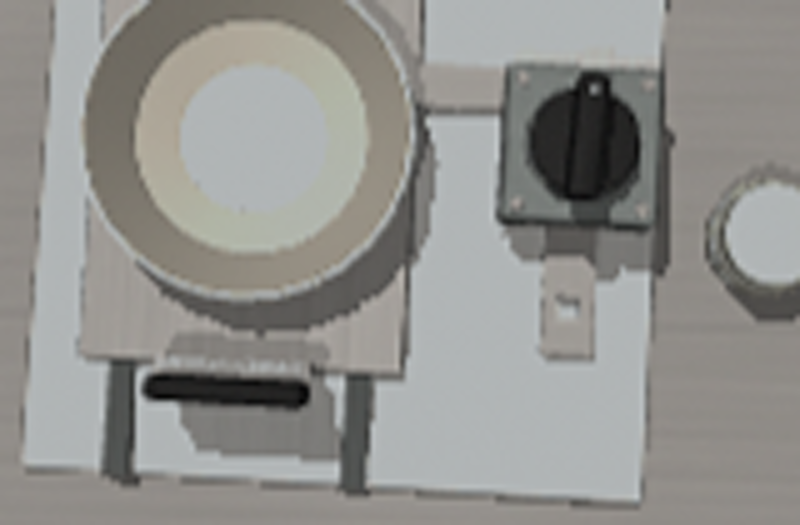

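View pics/sidec.png

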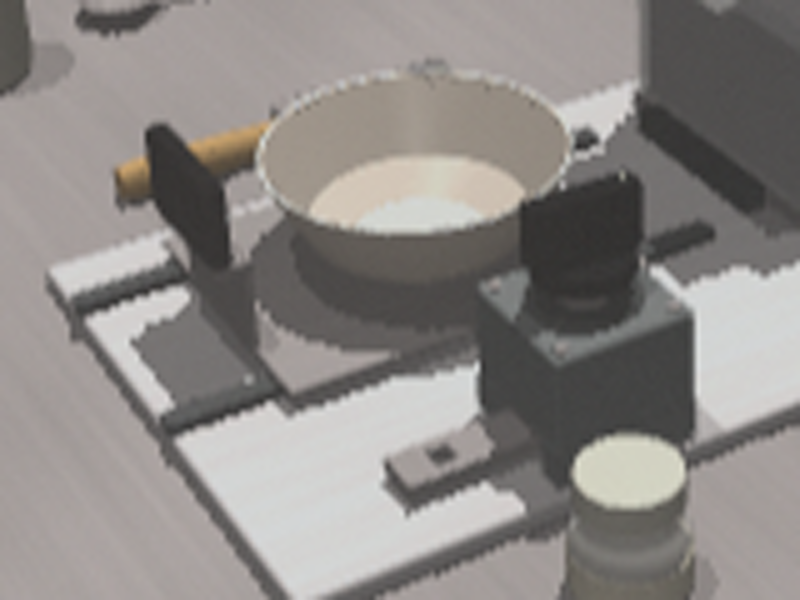

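Crops: the handle's top runs from (269,317) to (301,318) in the full top image. The bar knob lies nearly along dock x, and the tray is about 73 mm short of home. Next comes the dock frame, the bar angle and a helper that works out shifts.

```bash
cat >> h.py <<'E'
from scipy.spatial.transform import Rotation as Ro
YAW=-.038; O=np.array([.6120,.1149]); D=np.array([[np.cos(YAW),-np.sin(YAW)],[np.sin(YAW),np.cos(YAW)]])
def d2w(x,y): return O+D@[x,y]
def w2d(p): return D.T@(np.array(p)[:2]-O)
def go(x,y,z,turn=0.):
    "shift in tool axes to dock x,y, height z, knob-angle turn (0: jaws open along dock y, grows clockwise)"
    s=r.get_state(); R=Ro.from_quat(s["eef_rot"]); T=np.r_[d2w(x,y),z]
    a=YAW+np.pi/2-turn; G=Ro.from_matrix(np.c_[[np.cos(a),np.sin(a),0],[np.sin(a),-np.cos(a),0],[0,0,-1]])
    print("shift",R.inv().apply(T-s["tool_pos"]).round(4),"turn",(R.inv()*G).as_rotvec().round(4))
def st():
    s=r.get_state(); R=Ro.from_quat(s["eef_rot"]); x=R.as_matrix()[:,0]
    print(f"t={s['clock']:.2f} dock",(w2d(s['tool_pos'])*1e3).round(1),"z",round(s['tool_pos'][2]*1e3,1),"turn",round(YAW+np.pi/2-np.arctan2(x[1],x[0]),3),"F",np.round(s['contact_force'],2),"M",np.round(s['moment'],3),"open",round(s['opening'],3),"q7",round(float(s['q'][6]),2))
E
python3 - <<'E'
from h import *
a=r.snapshot("top");b=r.snapshot("side")
N,F=ray(b,(294.4,271),.132),ray(b,(318,265.6),.132)
print(w2d(N)*1e3,w2d(F)*1e3,"mid",w2d((N+F)/2))
print("skirt top",w2d(ray(a,(356.8,268),.102)))
print("bar top far end",w2d(ray(a,(240+597/5,240+72/5),.132)))
print("handle",w2d(ray(a,(284.9,317.7),.113)))
for k,z in((("NR",(501,63)),.078),(("hs",(665,70)),.078),(("x",(650,228)),.078),(("x",(497,217)),.078)):print(w2d(ray(a,(240+k[1][0]/5,240+k[1][1]/5),z)))
go(-.185,0,.16); st()
E
```

```text
[ -58.5306252  -146.55827374] [  -6.32521672 -155.27658938] mid [-0.03242792 -0.15091743]
skirt top [-0.03182487 -0.15089637]
bar top far end [-0.00481087 -0.15332191]
handle [-0.14826664 -0.00247584]
[ 0.00225634 -0.11328947]
[ 0.00353483 -0.18664883]
[-0.06721956 -0.18343929]
[-0.0664755  -0.11541231]
shift [-0.36    0.3566  0.0563] turn [-0.      0.0004 -0.3228]
t=0.35 dock [-409.   454.5] z 216.1 turn 0.323 F [ 0.56  0.64 -0.52] M [ 0.001  0.015 -0.012] open 1.001 q7 -0.22
```

```bash
python3 -m pendant '[[[0,0,-0.1],[-0.036,0.036,0],0],[[0,0,-0.2],[-0.072,0.071,0],0],[[0,0,-0.3228],[-0.108,0.107,0],0],[[0,0,-0.3228],[-0.144,0.143,0],0],[[0,0,-0.3228],[-0.18,0.178,0],0],[[0,0,-0.3228],[-0.216,0.214,0],0],[[0,0,-0.3228],[-0.252,0.25,0.01],0],[[0,0,-0.3228],[-0.288,0.285,0.02],0],[[0,0,-0.3228],[-0.324,0.321,0.04],0],[[0,0,-0.3228],[-0.36,0.3566,0.0563],0]]' 15; python3 -m pendant '[[[0,0,0],[0,0,0],0],[[0,0,0],[0,0,0],0],[[0,0,0],[0,0,0],0]]'; python3 -c "
from h import *
st();go(-.185,0,.093);go(-.168,0,.093)"
```

```text
clock: 1.35
tool_pos: [0.4224, 0.1335, 0.1645]
eef_rot: [0.72, 0.694, 0.001, 0.0]
contact_force: [0.8, 1.0, -0.5]
opening: 0.111
clock: 1.65
tool_pos: [0.4214, 0.1366, 0.1651]
eef_rot: [0.72, 0.694, 0.001, -0.0]
contact_force: [0.4, 1.4, 0.1]
opening: 0.003
t=1.65 dock [-191.3   14.5] z 165.1 turn -0.002 F [0.38 1.38 0.14] M [ 0.05  -0.013 -0.02 ] open 0.003 q7 0.74
shift [-0.0146  0.0062  0.0721] turn [ 0.0007 -0.0016  0.002 ]
shift [-0.0146  0.0232  0.0721] turn [ 0.0007 -0.0016  0.002 ]
```

```bash
python3 -m pendant '[[[0,0,0],[-0.016,0.006,0.02],0],[[0,0,0],[-0.016,0.006,0.045],0],[[0,0,0],[-0.016,0.006,0.072],0],[[0,0,0],[-0.016,0.006,0.072],0],[[0,0,0],[-0.016,0.006,0.072],0]]'; python3 -c "
from h import *
st();s=r.get_state();print(np.round(s['q'],2))
cv2.imwrite('pics/a.png',cv2.resize(r.snapshot('side')['image'][180:340,160:360],None,fx=3.5,fy=3.5)[:,:,::-1])"
```

```text
clock: 2.15
tool_pos: [0.4265, 0.1203, 0.0931]
eef_rot: [0.719, 0.695, 0.0, -0.0]
contact_force: [-0.0, -0.8, 1.0]
opening: 0.006
t=2.15 dock [-185.6   -1.6] z 93.1 turn -0.003 F [-0.04 -0.79  1.03] M [ 0.059  0.046 -0.028] open 0.006 q7 0.69
[-0.27  0.7  -0.18  2.21  0.45  0.27  0.69]
```

View pics/a.png

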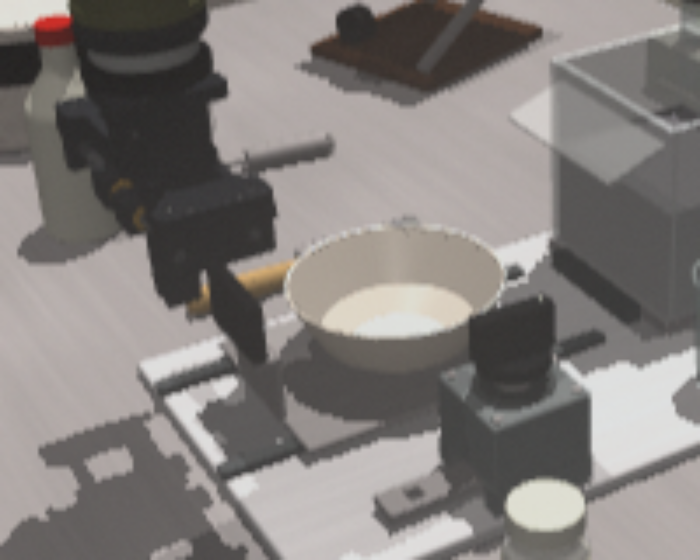

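The closed fingers stand just behind the handle, clear of the bowl. Pushing now.

```bash
python3 -m pendant '[[[0,0,0],[0,0.004,0],0],[[0,0,0],[0,0.008,0],0],[[0,0,0],[0,0.012,0],0],[[0,0,0],[0,0.015,0],0],[[0,0,0],[0,0.018,0],0],[[0,0,0],[0,0.021,0],0],[[0,0,0],[0,0.024,0],0],[[0,0,0],[0,0.027,0],0],[[0,0,0],[0,0.03,0],0],[[0,0,0],[0,0.033,0],0]]'; python3 -c "
from h import *
st()"; python3 -m pendant '[[[0,0,0],[0,0.004,0],0],[[0,0,0],[0,0.008,0],0],[[0,0,0],[0,0.012,0],0],[[0,0,0],[0,0.016,0],0],[[0,0,0],[0,0.02,0],0],[[0,0,0],[0,0.024,0],0],[[0,0,0],[0,0.028,0],0],[[0,0,0],[0,0.032,0],0],[[0,0,0],[0,0.036,0],0],[[0,0,0],[0,0.04,0],0]]'; python3 -c "
from h import *
st()"
```

```text
clock: 3.2
tool_pos: [0.46, 0.1175, 0.0926]
eef_rot: [0.72, 0.694, 0.0, -0.0]
contact_force: [0.4, -0.7, -0.9]
opening: 0.004
t=3.20 dock [-152.    -3.2] z 92.6 turn -0.0 F [ 0.4  -0.73 -0.93] M [ 0.013  0.021 -0.036] open 0.004 q7 0.74
clock: 4.2
tool_pos: [0.5001, 0.116, 0.0927]
eef_rot: [0.72, 0.694, 0.0, -0.0]
contact_force: [0.4, 0.1, 0.9]
opening: 0.005
t=4.20 dock [-111.9   -3.2] z 92.7 turn -0.0 F [0.42 0.05 0.94] M [ 0.06  -0.017  0.005] open 0.005 q7 0.79
```

No push force is felt, so I look.

```bash
python3 -c "
from h import *
A=r.snapshot('side');B=r.snapshot('top')
a=cv2.resize(A['image'][180:330,180:340],(400,375));b=cv2.resize(B['image'][220:345,230:380],(400,375))
cv2.imwrite('pics/b.png',np.hstack([a,b])[:,:,::-1]);st()"
```

```text
t=4.30 dock [-111.4   -3.2] z 92.7 turn 0.0 F [0.94 0.42 0.06] M [ 0.049  0.031 -0.025] open 0.003 q7 0.79
```

View pics/b.png

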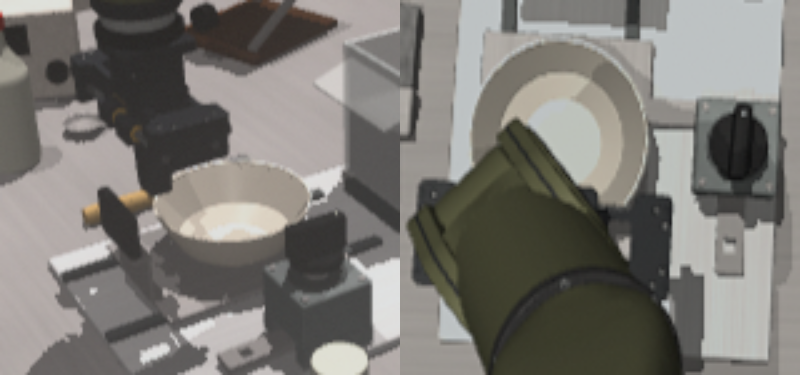

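```bash
python3 -c "
from h import *
A=r.snapshot('side');s=r.get_state();p=np.array(s['tool_pos'])
for dz in(-.008,0,.056): print(dz,proj(A,p+[0,0,dz]), (proj(A,p+[0,0,dz])-[180,180])*2.5)
for z in(.113,.069): 
  for y in(-.035,.035): print('handle',z,y,(proj(A,np.r_[d2w(-.148,y),z])-[180,180])*2.5)
cv2.imwrite('pics/c.png',cv2.resize(A['image'][190:300,190:320],None,fx=5,fy=5,interpolation=cv2.INTER_CUBIC)[:,:,::-1])
"
```

```text
-0.008 [243.56822873 267.20940722] [158.92057181 218.02351806]
0 [243.27242413 264.23041709] [158.18106033 210.57604274]
0.056 [241.13932357 242.74837909] [152.84830893 156.87094772]
handle 0.113 -0.035 [133.49214783 218.47227533]
handle 0.113 0.035 [102.77714987 184.59175976]
handle 0.069 -0.035 [138.20153187 260.57054257]
handle 0.069 0.035 [107.86513647 225.3171692 ]
```

View pics/c.png

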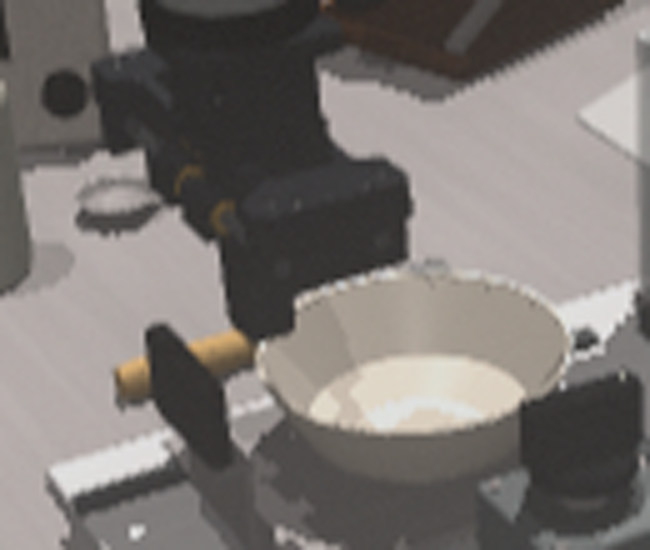

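```bash
python3 -c "
from h import *
A=r.snapshot('side');B=r.snapshot('top');s=r.get_state();p=np.array(s['tool_pos']);print(p)
for z in(.1,.15,.2): print(z,ray(B,(282.5,299),z), w2d(ray(B,(324,302),z)))
X=tri(B,(324,302),A,(256,229));print('body near end',X,w2d(X))
for y in (-.094,0,.094): print(y,(proj(A,np.r_[w:=d2w(-.111,y-.003),.15])-190)*5, proj(B,np.r_[w,.15]))
print('tip start',proj(A,np.r_[d2w(-.1856,-.0016),.085]))
print('handle dock', w2d(ray(B,(284.9,317.7),.113)))
cv2.imwrite('pics/d.png',cv2.resize(B['image'][230:345,230:390],None,fx=5,fy=5,interpolation=cv2.INTER_CUBIC)[:,:,::-1])
"
```

```text
[0.4995288  0.11595573 0.09262735]
0.1 [0.50355369 0.12555549 0.1       ] [-0.10974461 -0.08386861]
0.15 [0.50278693 0.12148052 0.15      ] [-0.11031444 -0.08410361]
0.2 [0.50202018 0.11740555 0.2       ] [-0.11088427 -0.08433861]
body near end [0.49840385 0.03446079 0.21737569] [-0.11045819 -0.08469675]
-0.094 [351.2228742  351.56364365] [330.17828553 302.71249789]
0 [257.18448268 260.37713598] [285.04716806 299.9403237 ]
0.094 [175.18272875 180.86223316] [240.0256205  297.17487982]
tip start [212.88639966 276.32787163]
handle dock [-0.14826664 -0.00247584]
```

View pics/d.png

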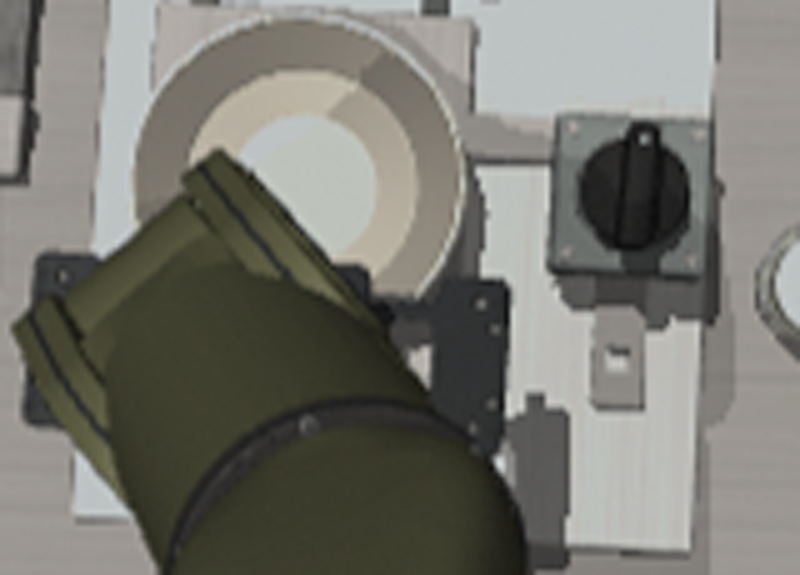

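```bash
python3 -c "
from h import *
A=r.snapshot('side')
x=np.array([.353,.936,0])
for z in (.2076,.2336): print([proj(A,np.array([.2204,.5842,z])+x*o).round(1).tolist() for o in(-.06,-.044,.044,.06)])
I=cv2.imread('pics/side0.png');cv2.imwrite('pics/e.png',cv2.resize(I[90:200,0:120],None,fx=5,fy=5,interpolation=cv2.INTER_CUBIC))
"
```

```text
[[56.6, 191.0], [58.1, 188.6], [65.8, 176.6], [67.1, 174.6]]
[[53.6, 181.2], [55.2, 178.9], [63.2, 167.4], [64.5, 165.5]]
```

View pics/e.png

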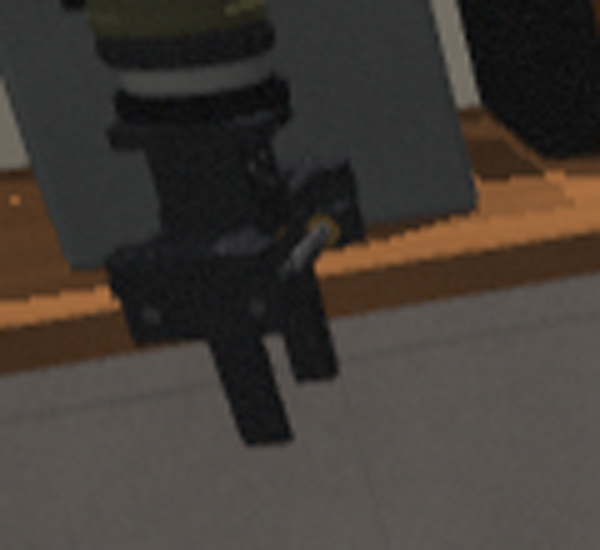

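The side view shows the fingertips about 28 mm higher than the stated TCP implies, both here and in the start picture. That explains why they passed over the handle: the tips are really at tool_z + 0.020 or so. I back off, go lower and push again.

```bash
python3 -m pendant '[[[0,0,0],[0,0,-0.02],0],[[0,0,0],[0,-0.04,-0.02],0],[[0,0,0],[0,-0.076,-0.02],0],[[0,0,0],[0,-0.076,-0.02],0],[[0,0,0],[0,-0.076,0.01],0],[[0,0,0],[0,-0.076,0.029],0],[[0,0,0],[0,-0.076,0.029],0]]' >/dev/null; python3 -c "
from h import *
st()"; python3 -m pendant '[[[0,0,0],[0,0.004,0],0],[[0,0,0],[0,0.008,0],0],[[0,0,0],[0,0.012,0],0],[[0,0,0],[0,0.015,0],0],[[0,0,0],[0,0.018,0],0],[[0,0,0],[0,0.021,0],0],[[0,0,0],[0,0.024,0],0],[[0,0,0],[0,0.027,0],0],[[0,0,0],[0,0.03,0],0],[[0,0,0],[0,0.033,0],0]]' >/dev/null; python3 -c "
from h import *
st()"
```

```text
t=5.20 dock [-188.7   -3.3] z 62.1 turn -0.001 F [ 0.18  0.47 -0.93] M [-0.001  0.032  0.001] open 0.006 q7 0.65
t=6.20 dock [-155.7   -3.3] z 63.6 turn -0.001 F [-3.05  0.8   2.17] M [0.13  0.613 0.017] open 0.007 q7 0.69
```

```bash
python3 -m pendant '[[[0,0,0],[0,0.004,0],0],[[0,0,0],[0,0.008,0],0],[[0,0,0],[0,0.012,0],0],[[0,0,0],[0,0.016,0],0],[[0,0,0],[0,0.02,0],0],[[0,0,0],[0,0.024,0],0],[[0,0,0],[0,0.028,0],0],[[0,0,0],[0,0.032,0],0],[[0,0,0],[0,0.036,0],0],[[0,0,0],[0,0.04,0],0]]' >/dev/null; python3 -c "
from h import *
st()"; python3 -m pendant '[[[0,0,0],[0,0.003,0],0],[[0,0,0],[0,0.006,0],0],[[0,0,0],[0,0.009,0],0],[[0,0,0],[0,0.012,0],0],[[0,0,0],[0,0.014,0],0],[[0,0,0],[0,0.016,0],0],[[0,0,0],[0,0.018,0],0]]' >/dev/null; python3 -c "
from h import *
st()"
```

```text
t=7.20 dock [-114.9   -3.1] z 63.7 turn -0.0 F [-2.61  0.71  1.89] M [0.197 0.6   0.074] open 0.004 q7 0.75
t=7.90 dock [-97.1  -3.1] z 63.6 turn -0.0 F [-2.97  1.15  0.05] M [0.265 0.621 0.007] open -0.001 q7 0.77
```

Now millimetre steps to the springy stop, reading the force each time.

```bash
S='from h import *
st()'; python3 -m pendant '[[[0,0,0],[0,0.001,0],0],[[0,0,0],[0,0.002,0],0],[[0,0,0],[0,0.003,0],0],[[0,0,0],[0,0.003,0],0]]' >/dev/null; python3 -c "$S"; python3 -m pendant '[[[0,0,0],[0,0.001,0],0],[[0,0,0],[0,0.002,0],0],[[0,0,0],[0,0.002,0],0]]' >/dev/null; python3 -c "$S"; python3 -m pendant '[[[0,0,0],[0,0.001,0],0],[[0,0,0],[0,0.001,0],0]]' >/dev/null; python3 -c "$S"
```

```text
t=8.30 dock [-93.9  -3.1] z 63.7 turn 0.0 F [-1.29  1.68 -0.34] M [0.318 0.475 0.031] open 0.006 q7 0.77
t=8.60 dock [-92.9  -3.1] z 63.7 turn -0.0 F [-3.98  2.1   1.39] M [0.356 0.904 0.107] open 0.004 q7 0.78
t=8.80 dock [-92.9  -3.1] z 63.7 turn -0.001 F [-6.35  1.75  4.  ] M [0.442 1.333 0.081] open 0.005 q7 0.78
```

The stop is felt: position stalls and the force rises. I press a little more to seat it.

```bash
S='from h import *
st()'; python3 -m pendant '[[[0,0,0],[0,0.001,0],0],[[0,0,0],[0,0.002,0],0],[[0,0,0],[0,0.002,0],0]]' >/dev/null; python3 -c "$S"; python3 -m pendant '[[[0,0,0],[0,0.001,0],0],[[0,0,0],[0,0.002,0],0],[[0,0,0],[0,0.002,0],0]]' >/dev/null; python3 -c "$S"
```

```text
t=9.10 dock [-93.   -3.2] z 63.7 turn -0.001 F [-11.6    1.55   7.82] M [0.518 2.035 0.074] open 0.006 q7 0.78
t=9.40 dock [-93.2  -3.2] z 63.6 turn -0.002 F [-15.4    2.46  11.81] M [0.569 2.833 0.027] open 0.008 q7 0.78
```

```bash
python3 -m pendant '[[[0,0,0],[0,-0.008,0],0],[[0,0,0],[0,-0.02,0],0],[[0,0,0],[0,-0.035,0],0],[[0,0,0],[0,-0.035,-0.04],0],[[0,0,0],[0,-0.035,-0.085],0],[[0,0,0],[0,-0.035,-0.1],1],[[0,0,0],[-0.04,-0.005,-0.1],1],[[0,0,0],[-0.085,0.025,-0.1],1],[[0,0,0],[-0.13,0.055,-0.1],1],[[0,0,0],[-0.147,0.058,-0.1],1]]' 12 >/dev/null;  python3 -m pendant '[[[0,0,0],[0,0,0],1],[[0,0,0],[0,0,0],1],[[0,0,0],[0,0,0],1]]' >/dev/null; python3 -c "
from h import *
st();go(-.0315,-.1505,.150,.12)
A=r.snapshot('side');B=r.snapshot('top');x=w2d
print('expect handle home',proj(A,np.r_[d2w(-.075,0),.113]),proj(B,np.r_[d2w(-.075,0),.113]))
a=cv2.resize(A['image'][170:330,190:360],(425,400),interpolation=2);b=cv2.resize(B['image'][225:345,230:380],(375,300),interpolation=2)
c=np.zeros((400,800,3),np.uint8);c[:,:425]=a;c[:300,425:]=b
cv2.imwrite('pics/f.png',c[:,:,::-1])"
```

```text
t=10.70 dock [ -29.1 -148.6] z 163.9 turn -0.002 F [ 0.28  0.73 -0.19] M [-0.033 -0.025 -0.024] open 0.705 q7 1.15
shift [-0.0019 -0.0024  0.0139] turn [ 0.0007 -0.0011  0.1219]
expect handle home [256.63400198 251.51107249] [286.13700948 283.35151623]
```

View pics/f.png

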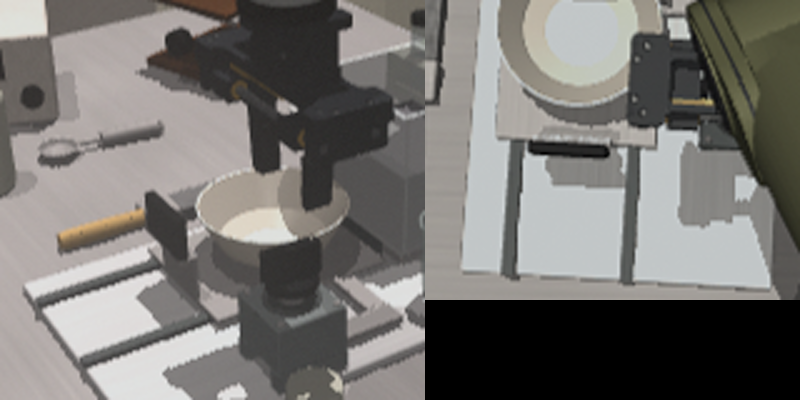

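The tray is home: the handle sits at about (287.6,283.8) against (286.1,283.4) expected. The gripper is open over the knob, and the near fingertip in the side view is at about (316.4,253.2). I check its height from that.

```bash
python3 -c "
from h import *
A=r.snapshot('side');s=r.get_state();o=s['opening'];print(o)
p=np.array(s['tool_pos']);x=Ro.from_quat(s['eef_rot']).as_matrix()[:,0];st()
for off in(.0,.01,.02,.03): print(off,proj(A,p-x*(.044*.75+.009)+[0,0,off]),proj(A,p+x*(.044*.75+.009)+[0,0,off]))
im=A['image'].max(2); print([(v,int(im[v,316])) for v in range(246,260)]); print([(v,int(im[v,297])) for v in range(230,246)])"
```

```text
0.8459580348073239
t=10.85 dock [ -29.3 -148.6] z 163.9 turn -0.003 F [-0.41  0.83  0.55] M [ 0.031 -0.052  0.026] open 0.846 q7 1.15
0.0 [317.76346906 263.06200353] [296.38036675 245.81623872]
0.01 [317.72996132 258.73806029] [296.24284399 241.68437073]
0.02 [317.69609612 254.36798877] [296.10394881 237.5112686 ]
0.03 [317.6618677  249.95104685] [295.96366058 233.29631198]
[(246, 49), (247, 50), (248, 49), (249, 48), (250, 51), (251, 49), (252, 49), (253, 51), (254, 83), (255, 120), (256, 132), (257, 141), (258, 143), (259, 141)]
[(230, 51), (231, 50), (232, 50), (233, 52), (234, 50), (235, 51), (236, 51), (237, 83), (238, 140), (239, 171), (240, 171), (241, 170), (242, 172), (243, 171), (244, 171), (245, 173)]
```

Tips are at tool_z + 0.0205, which agrees with just clearing the handle. I descend to tool_z 0.088, open and turned 0.12 rad, then grip lightly.

```bash
python3 -m pendant '[[[0,0,0.06],[-0.002,-0.002,0],1],[[0,0,0.12],[-0.002,-0.002,0.01],1],[[0,0,0.12],[-0.002,-0.002,0.025],1],[[0,0,0.12],[-0.002,-0.002,0.04],1],[[0,0,0.12],[-0.002,-0.002,0.055],1],[[0,0,0.12],[-0.002,-0.002,0.065],1],[[0,0,0.12],[-0.002,-0.002,0.072],1],[[0,0,0.12],[-0.002,-0.002,0.076],1],[[0,0,0.12],[-0.002,-0.002,0.076],1]]' >/dev/null; python3 -c "
from h import *
st()
A=r.snapshot('side');B=r.snapshot('top')
a=cv2.resize(A['image'][200:310,250:370],(480,440),interpolation=2)
cv2.imwrite('pics/g.png',a[:,:,::-1])"
```

```text
t=11.75 dock [ -31.3 -152. ] z 87.5 turn 0.12 F [-0.61 -0.22 -0.1 ] M [0.028 0.02  0.   ] open 0.998 q7 1.0
```

View pics/g.png

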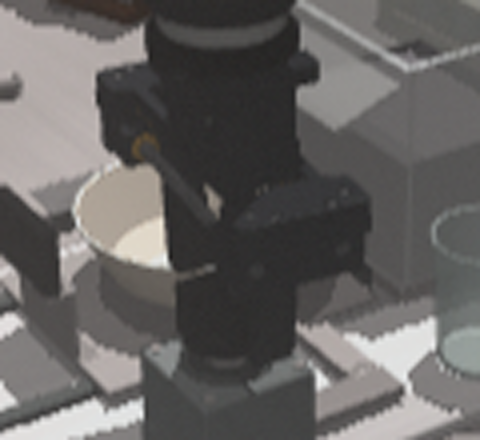

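The fingers straddle the bar above the collar (12 rad view spots agree). Closing with 10 N.

```bash
S='from h import *
st()'; python3 -m pendant '[[[0,0,0],[0,0,0],0.4],[[0,0,0],[0,0,0],0.3],[[0,0,0],[0,0,0],0.3],[[0,0,0],[0,0,0],0.25],[[0,0,0],[0,0,0],0.25],[[0,0,0],[0,0,0],0.2],[[0,0,0],[0,0,0],0.1],[[0,0,0],[0,0,0],0],[[0,0,0],[0,0,0],0]]' 10 >/dev/null; python3 -c "$S"; python3 -m pendant '[[[0,0,0],[0,0,0],0],[[0,0,0],[0,0,0],0],[[0,0,0],[0,0,0],0],[[0,0,0],[0,0,0],0]]' >/dev/null; python3 -c "$S"
```

```text
t=12.75 dock [ -30.9 -151.1] z 87.7 turn 0.12 F [ 0.73  8.   -0.85] M [ 1.65  -0.036  0.096] open 0.207 q7 1.0
t=13.15 dock [ -30.6 -149.2] z 87.7 turn 0.118 F [ 0.93  5.18 -1.09] M [ 1.166 -0.201  0.028] open 0.161 q7 1.0
```

Gripped: opening 0.161 is 14.2 mm, the bar's thickness. I relieve the 5 N side force, then turn slowly and watch Mz.

```bash
cat > f.py <<'E'
from h import *
M=[];F=[]
for i in range(3):
    s=r.get_state();M.append(s['moment'][2]);F.append(s['contact_force']);
    if i<2: r.snapshot("top")
x=Ro.from_quat(s["eef_rot"]).as_matrix()[:,0]
print(f"t={s['clock']:.2f} turn {YAW+np.pi/2-np.arctan2(x[1],x[0]):.3f} Mz {np.mean(M):.3f} (sd {np.std(M):.3f}) F",np.mean(F,0).round(1),"dock",(w2d(s['tool_pos'])*1e3).round(1),"open",round(s['opening'],3))
E
python3 -m pendant '[[[0,0,0],[0.001,0,0],0],[[0,0,0],[0.002,0,0],0],[[0,0,0],[0.002,0,0],0]]' 12 >/dev/null; python3 f.py
python3 -m pendant '[[[0,0,0.02],[0,0,0],0],[[0,0,0.04],[0,0,0],0]]' >/dev/null; python3 f.py
python3 -m pendant '[[[0,0,0.02],[0,0,0],0],[[0,0,0.04],[0,0,0],0]]' >/dev/null; python3 f.py
python3 -m pendant '[[[0,0,0.02],[0,0,0],0],[[0,0,0.04],[0,0,0],0]]' >/dev/null; python3 f.py
```

```text
t=13.55 turn 0.119 Mz 0.027 (sd 0.041) F [ 1.6  5.  -1.5] dock [ -30.7 -149.3] open 0.161
t=13.85 turn 0.160 Mz 0.037 (sd 0.005) F [ 1.7  5.1 -2.7] dock [ -30.6 -149.2] open 0.16
t=14.15 turn 0.200 Mz 0.059 (sd 0.042) F [ 0.9  4.5 -2.3] dock [ -30.6 -149.2] open 0.165
t=14.45 turn 0.240 Mz 0.057 (sd 0.020) F [ 1.5  5.4 -3.1] dock [ -30.6 -149.2] open 0.159
```

```bash
python3 -m pendant '[[[0,0,0.01],[0.0015,0,0],0],[[0,0,0.03],[0.003,0,0],0]]' >/dev/null; python3 f.py
python3 -m pendant '[[[0,0,0.02],[0,0,0],0],[[0,0,0.04],[0,0,0],0]]' >/dev/null; python3 f.py
python3 -m pendant '[[[0,0,0.02],[0,0,0],0],[[0,0,0.04],[0,0,0],0]]' >/dev/null; python3 f.py
python3 -m pendant '[[[0,0,0.02],[0,0,0],0],[[0,0,0.04],[0,0,0],0]]' >/dev/null; python3 f.py
```

```text
t=14.75 turn 0.272 Mz 0.030 (sd 0.021) F [-0.  -0.2 -0.1] dock [ -30.7 -149. ] open 0.154
t=15.05 turn 0.312 Mz 0.057 (sd 0.035) F [-0.2 -2.8  0.6] dock [ -30.6 -148.9] open 0.161
t=15.35 turn 0.352 Mz 0.027 (sd 0.037) F [-1.2 -5.3  1.5] dock [ -30.6 -148.8] open 0.161
t=15.65 turn 0.392 Mz 0.046 (sd 0.022) F [-1.3 -4.9  1.7] dock [ -30.6 -148.8] open 0.157
```

```bash
python3 -m pendant '[[[0,0,0.02],[-0.0015,0,0],0],[[0,0,0.04],[-0.0015,0,0],0]]' >/dev/null; python3 f.py
python3 -m pendant '[[[0,0,0.02],[0,0,0],0],[[0,0,0.04],[0,0,0],0]]' >/dev/null; python3 f.py
python3 -m pendant '[[[0,0,0.02],[0,0,0],0],[[0,0,0.04],[0,0,0],0]]' >/dev/null; python3 f.py
python3 -m pendant '[[[0,0,0.02],[0,0,0],0],[[0,0,0.04],[0,0,0],0]]' >/dev/null; python3 f.py
```

```text
t=15.95 turn 0.431 Mz 0.060 (sd 0.028) F [ 0.  -4.4  0.5] dock [ -30.7 -148.8] open 0.157
t=16.25 turn 0.471 Mz 0.060 (sd 0.021) F [ 0.2 -4.5  0. ] dock [ -30.7 -148.8] open 0.16
t=16.55 turn 0.511 Mz 0.062 (sd 0.045) F [ 0.  -4.3 -0.2] dock [ -30.7 -148.8] open 0.16
t=16.85 turn 0.551 Mz 0.038 (sd 0.011) F [ 0.3 -5.  -0.1] dock [ -30.7 -148.8] open 0.159
```

```bash
python3 -m pendant '[[[0,0,0.02],[-0.001,0,0],0],[[0,0,0.04],[-0.001,0,0],0]]' >/dev/null; python3 f.py
python3 -m pendant '[[[0,0,0.02],[0,0,0],0],[[0,0,0.04],[0,0,0],0]]' >/dev/null; python3 f.py
python3 -m pendant '[[[0,0,0.02],[0,0,0],0],[[0,0,0.04],[0,0,0],0]]' >/dev/null; python3 f.py
python3 -m pendant '[[[0,0,0.02],[0,0,0],0],[[0,0,0.04],[0,0,0],0]]' >/dev/null; python3 f.py
```

```text
t=17.15 turn 0.590 Mz 0.043 (sd 0.019) F [ 2.1 -2.9 -2. ] dock [ -30.8 -148.9] open 0.159
t=17.45 turn 0.630 Mz 0.056 (sd 0.027) F [ 2.6 -2.  -3.1] dock [ -30.9 -148.9] open 0.156
t=17.75 turn 0.671 Mz 0.050 (sd 0.043) F [ 3.9 -1.1 -3.1] dock [ -30.9 -149. ] open 0.16
t=18.05 turn 0.710 Mz 0.035 (sd 0.016) F [ 4.2 -0.8 -3.9] dock [ -30.9 -149. ] open 0.159
```

```bash
python3 -m pendant '[[[0,0,0.02],[0.0006,0.0007,0],0],[[0,0,0.04],[0.0006,0.0007,0],0]]' >/dev/null; python3 f.py
python3 -m pendant '[[[0,0,0.02],[0,0,0],0],[[0,0,0.04],[0,0,0],0]]' >/dev/null; python3 f.py
python3 -m pendant '[[[0,0,0.02],[0,0,0],0],[[0,0,0.04],[0,0,0],0]]' >/dev/null; python3 f.py
python3 -m pendant '[[[0,0,0.02],[0,0,0],0],[[0,0,0.04],[0,0,0],0]]' >/dev/null; python3 f.py
```

```text
t=18.35 turn 0.751 Mz 0.024 (sd 0.048) F [ 1.7 -0.  -1.3] dock [ -30.9 -149.1] open 0.153
t=18.65 turn 0.791 Mz 0.014 (sd 0.049) F [ 0.8  0.9 -0.4] dock [ -30.8 -149.1] open 0.16
t=18.95 turn 0.831 Mz 0.020 (sd 0.042) F [0.7 2.2 0.3] dock [ -30.8 -149.2] open 0.158
t=19.25 turn 0.871 Mz -0.002 (sd 0.020) F [0.2 2.1 0.7] dock [ -30.7 -149.2] open 0.156
```

The drag is fading, so I take smaller steps with more averaging.

```bash
sed -i 's/range(3)/range(6)/;s/i<2/i<5/' f.py
python3 -m pendant '[[[0,0,0.015],[0,0,0],0],[[0,0,0.03],[0,0,0],0]]' >/dev/null; python3 f.py
python3 -m pendant '[[[0,0,0.015],[0,0,0],0],[[0,0,0.03],[0,0,0],0]]' >/dev/null; python3 f.py
python3 -m pendant '[[[0,0,0.015],[0,0,0],0],[[0,0,0.03],[0,0,0],0]]' >/dev/null; python3 f.py
```

```text
t=19.70 turn 0.900 Mz -0.040 (sd 0.035) F [-0.7  3.3  1. ] dock [ -30.6 -149.3] open 0.161
t=20.15 turn 0.930 Mz -0.075 (sd 0.016) F [-1.3  4.   1.8] dock [ -30.6 -149.3] open 0.156
t=20.60 turn 0.960 Mz -0.133 (sd 0.030) F [-1.6  4.5  1.9] dock [ -30.5 -149.3] open 0.155
```

Clear dip: the knob is being drawn onward. I keep stepping finely.

```bash
python3 -m pendant '[[[0,0,0.01],[0,0,0],0],[[0,0,0.02],[0,0,0],0]]' >/dev/null; python3 f.py
python3 -m pendant '[[[0,0,0.01],[0,0,0],0],[[0,0,0.02],[0,0,0],0]]' >/dev/null; python3 f.py
python3 -m pendant '[[[0,0,0.01],[0,0,0],0],[[0,0,0.02],[0,0,0],0]]' >/dev/null; python3 f.py
```

```text
t=21.05 turn 0.980 Mz -0.126 (sd 0.033) F [-1.4  4.9  2.1] dock [ -30.5 -149.3] open 0.157
t=21.50 turn 1.000 Mz -0.134 (sd 0.041) F [-1.9  5.1  1.9] dock [ -30.4 -149.3] open 0.156
t=21.95 turn 1.020 Mz -0.092 (sd 0.044) F [-2.1  4.5  1.7] dock [ -30.5 -149.3] open 0.16
```

```bash
python3 -m pendant '[[[0,0,0.01],[0,0,0],0],[[0,0,0.02],[0,0,0],0]]' >/dev/null; python3 f.py
python3 -m pendant '[[[0,0,0.01],[0,0,0],0],[[0,0,0.02],[0,0,0],0]]' >/dev/null; python3 f.py
python3 -m pendant '[[[0,0,0.01],[0,0,0],0],[[0,0,0.02],[0,0,0],0]]' >/dev/null; python3 f.py
```

```text
t=22.40 turn 1.040 Mz -0.024 (sd 0.049) F [-1.8  4.7  1.9] dock [ -30.6 -149.4] open 0.161
t=22.85 turn 1.059 Mz 0.059 (sd 0.040) F [-2.2  4.9  2.2] dock [ -30.6 -149.4] open 0.154
t=23.30 turn 1.079 Mz 0.106 (sd 0.019) F [-2.2  4.7  2.4] dock [ -30.7 -149.5] open 0.16
```

The torque crosses the plain drag of about 0.05 at roughly 1.055, which is the notch centre. I'm at 1.079, within 0.1 rad, so I let go and the knob centres itself. Then I rise, close and press from above.

```bash
python3 -m pendant '[[[0,0,-0.01],[0,0,0],0.3],[[0,0,-0.02],[0,0,0],0.5],[[0,0,-0.02],[0,0,0],0.7],[[0,0,-0.02],[0,0,0],0.8],[[0,0,-0.02],[0,0,0],0.8],[[0,0,-0.02],[0,0,0],0.8],[[0,0,-0.02],[0,0,-0.015],0.8],[[0,0,-0.02],[0,0,-0.03],0.8],[[0,0,-0.02],[0,0,-0.042],0.8],[[0,0,-0.02],[0,0,-0.042],0.8]]' >/dev/null;python3 f.py; python3 -m pendant '[[[0,0,0],[0,0,0],0],[[0,0,0],[0,0,0],0],[[0,0,0],[0,0,0],0],[[0,0,0],[0,0,0],0],[[0,0,0],[0,0,0],0],[[0,0,0],[0,0,0],0],[[0,0,0],[0,0,0],0],[[0,0,0],[0,0,0],0]]' >/dev/null;python3 f.py; python3 -c "
from h import *
st();go(-.0306,-.1493,.118,1.055)"
```

```text
t=24.55 turn 1.060 Mz 0.006 (sd 0.029) F [-0.2 -0.3  0.2] dock [ -30.9 -149.5] open 0.803
t=25.60 turn 1.060 Mz 0.013 (sd 0.025) F [0.1 0.1 0.2] dock [ -30.4 -149.5] open 0.005
t=25.60 dock [ -30.4 -149.5] z 129.7 turn 1.06 F [-0.25 -0.32  0.81] M [-0.082  0.102  0.039] open 0.005 q7 0.38
shift [-0.0001 -0.0003  0.0117] turn [-0.     -0.0001 -0.005 ]
```

```bash
S='from h import *
st()'; python3 -m pendant '[[[0,0,0],[0,0,0.005],0],[[0,0,0],[0,0,0.01],0],[[0,0,0],[0,0,0.013],0],[[0,0,0],[0,0,0.015],0],[[0,0,0],[0,0,0.017],0],[[0,0,0],[0,0,0.017],0]]' >/dev/null; python3 -c "$S"
python3 -m pendant '[[[0,0,0],[0,0,0.001],0],[[0,0,0],[0,0,0.002],0],[[0,0,0],[0,0,0.002],0]]' >/dev/null; python3 -c "$S"
python3 -m pendant '[[[0,0,0],[0,0,0.001],0],[[0,0,0],[0,0,0.002],0],[[0,0,0],[0,0,0.002],0]]' >/dev/null; python3 -c "$S"
```

```text
t=26.20 dock [ -30.6 -149.5] z 112.3 turn 1.06 F [ 0.81 -1.05 -0.33] M [-0.092  0.042  0.027] open 0.005 q7 0.37
t=26.50 dock [ -30.4 -149.5] z 110.6 turn 1.06 F [ 0.8  -0.1   0.65] M [-0.047  0.011 -0.041] open 0.003 q7 0.37
t=26.80 dock [ -30.2 -149.5] z 108.9 turn 1.06 F [-0.15 -0.02  3.66] M [-0.028  0.167 -0.   ] open 0.001 q7 0.37
```

Contact near z 109 with 3.7 N. Continuing.

```bash
S='from h import *
st()'; python3 -m pendant '[[[0,0,0],[0,0,0.001],0],[[0,0,0],[0,0,0.002],0],[[0,0,0],[0,0,0.003],0]]' >/dev/null; python3 -c "$S"
python3 -m pendant '[[[0,0,0],[0,0,0.001],0],[[0,0,0],[0,0,0.002],0],[[0,0,0],[0,0,0.003],0]]' >/dev/null; python3 -c "$S"
python3 -m pendant '[[[0,0,0],[0,0,0.001],0],[[0,0,0],[0,0,0.002],0]]' >/dev/null; python3 -c "$S"
```

```text
t=27.10 dock [ -30.2 -149.5] z 105.7 turn 1.06 F [-0.27  0.69  4.5 ] M [-0.122  0.184 -0.003] open 0.003 q7 0.37
t=27.40 dock [ -30.2 -149.5] z 102.6 turn 1.06 F [ 0.08 -0.27  3.87] M [-0.028  0.073  0.006] open 0.009 q7 0.37
t=27.60 dock [ -30.2 -149.5] z 100.6 turn 1.06 F [0.42 0.56 3.69] M [-0.034 -0.022  0.037] open 0.003 q7 0.37
```

```bash
S='from h import *
st()'; python3 -m pendant '[[[0,0,0],[0,0,0.001],0],[[0,0,0],[0,0,0.001],0]]' >/dev/null; python3 -c "$S"
python3 -m pendant '[[[0,0,0],[0,0,0.001],0],[[0,0,0],[0,0,0.001],0]]' >/dev/null; python3 -c "$S"
python3 -m pendant '[[[0,0,0],[0,0,0.001],0],[[0,0,0],[0,0,0.001],0]]' >/dev/null; python3 -c "$S"
```

```text
t=27.80 dock [ -30.2 -149.6] z 99.9 turn 1.06 F [0.08 0.63 5.9 ] M [-0.039  0.173  0.029] open 0.007 q7 0.37
t=28.00 dock [ -30.1 -149.5] z 99.7 turn 1.06 F [-2.54 -0.09 11.62] M [0.015 0.459 0.042] open 0.006 q7 0.37
t=28.20 dock [ -30.  -149.5] z 99.5 turn 1.06 F [-3.87  0.61 18.82] M [-0.049  0.804  0.032] open 0.005 q7 0.37
```

It stops hard at z 99.6, with contact at about 109.6, so the full 10 mm of travel. Lifting off and checking.

```bash
python3 -m pendant '[[[0,0,0],[0,0,-0.003],0],[[0,0,0],[0,0,-0.008],0],[[0,0,0],[0,0,-0.03],0],[[0,0,0],[0,0,-0.07],0],[[0,0,0],[0,0,-0.11],0],[[0,0,0],[0,0,-0.11],0]]' >/dev/null; python3 -c "
from h import *
st();go(-.23,-.1,.21,1.06)"
```

```text
t=28.80 dock [ -27.1 -149.4] z 212.3 turn 1.06 F [ 0.19 -1.81  0.1 ] M [-0.14  -0.022  0.012] open 0.007 q7 0.39
shift [-0.1529 -0.1423  0.0004] turn [ 0.0041 -0.0085 -0.0004]
```

```bash
python3 -m pendant '[[[0,0,0],[-0.03,-0.03,0],0],[[0,0,0],[-0.06,-0.055,0],0],[[0,0,0],[-0.09,-0.085,0],0],[[0,0,0],[-0.12,-0.11,0],0],[[0,0,0],[-0.15,-0.14,0],0],[[0,0,0],[-0.15,-0.14,0],0]]' >/dev/null; python3 -c "
from h import *
st();A=r.snapshot('side');B=r.snapshot('top')
h=[np.r_[d2w(-.0306,-.1493),z] for z in(.122,.132)];print('knob top home/raised',[proj(A,p).round(1) for p in h],'handle home',proj(B,np.r_[d2w(-.075,-.002),.113]))
a=cv2.resize(A['image'][190:350,190:390],(400,320),interpolation=2);b=cv2.resize(B['image'][130:345,230:430],(400,430),interpolation=2)
c=np.zeros((430,800,3),np.uint8);c[:320,:400]=a;c[:,400:]=b
cv2.imwrite('pics/i.png',c[:,:,::-1])"
```

```text
t=29.40 dock [-237.5 -100.8] z 206.8 turn 1.057 F [ 0.57 -0.04  0.47] M [-0.085 -0.04  -0.013] open 0.007 q7 0.22
knob top home/raised [array([306.7, 271.7]), array([306.7, 267.7])] handle home [287.06171386 283.40790084]
```

View pics/i.png

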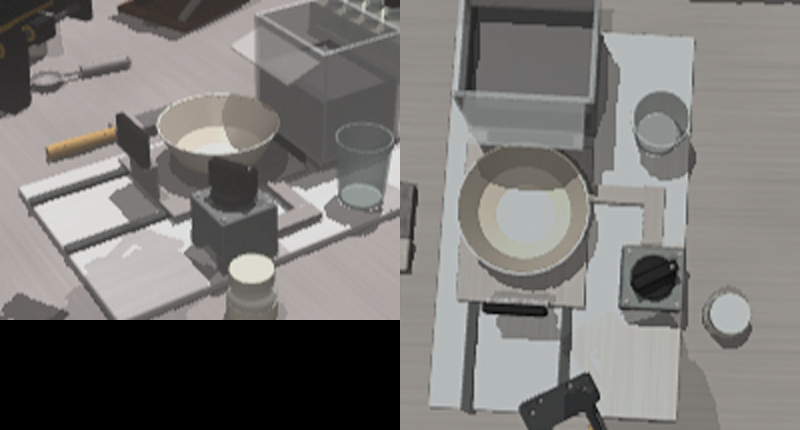

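The last picture shows the handle at about (288,284.5) against (287,283.4) expected. The knob's skirt sits down on the housing and its bar is turned about 1.06 rad. The bystanders stand where they were and the gripper is clear.

```bash
python3 -c "
from plant import r
print(r.finish_job())"
```

```text
the job is handed in; nothing more can be done
None
```

The tray is home and locked. I handed the job in at about 29.5 s, with the arm clear of everything.

**What I did**
- **Tray:** I pushed it gently to its stop. It slid at about 3 N, and I finished by pressing up to about 15 N along the rails (about 20 N in all) against the stop.
- **Notch:** I gripped the knob at 10–12 N and turned it clockwise in small steps. The drag was about 0.05 N m, faded from about 0.75 rad, drew the knob on (−0.13 N m) near 0.98, and rose again past 1.05. I stopped at 1.08, let go so it could settle at about 1.055, and did not force it.
- **Press:** I pushed straight down with closed fingers. It took about 4 N over 10 mm of travel, then stopped hard at about 19 N.

**Last checks**
- The final picture shows the knob seated on the housing, its bar turned about 1.06 rad, and the bystanders where they were.
- The handle is within about 1 pixel (roughly 2 mm) of its expected home position. The full press depth also shows the tray is home, since the knob only goes down then.

**What disagreed**
- **Fingertip height:** The fingertips were about 28 mm higher than the stated TCP implies; the pictures put them about 20 mm above the reported TCP instead of 8 mm ahead of it. My first push passed just over the handle without moving the tray or feeling any force. I corrected for this, and later contacts agreed to about 2 mm.
- **Side force:** While gripping the knob I felt up to 8 N sideways as the jaws closed and about 5 N during the turn, because the grip was slightly off centre.

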